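Fetch the perfume cap from the bottom of the deep glass jar

ROBOT

A 7-joint arm with a two-finger parallel gripper is mounted at the origin on the work surface. World frame = base frame: x ahead of the robot, y to its left, z up, the work surface at z = 0. Lengths are in m, angles in rad, forces in N, time in s.
With the tool pointing down it reaches from about 0.425 to 1.025 m from the base axis. Payload 9.4 kg.
Tool frame: the origin (TCP) lies between the finger pads; the fingertips stand 8 mm ahead of it and the grasp point (between the pads) lies 11 mm behind it; z points along the fingers, y is the direction in which the jaws open and shut (so a half turn about z gives the same grasp; the last joint's range is limited). The gripper opens to 85 mm and grips with 20 to 120 N. Pads are 22 mm wide; open, the fingers measure 114 mm over their backs; the gripper's body (76 mm by 85 mm) begins 54 mm behind the grasp point. The pads swing forward as they close: fully open they stand 13 mm farther back than shut.
Start: joints at [1.163, 0.599, -0.003, 1.599, 0.002, 0.943, -0.08], TCP at [0.235, -0.686, 0.203] pointing down, gripper open.
Joint ranges: [-2.57, 2.57], [-0.35, 1.97], [-1.29, 1.29], [0.11, 2.56], [-1.05, 4.19], [0.11, 1.86], [-2.63, 2.63]. Speed limits (rad/s): [2.22, 2.22, 3.01, 3.01, 3.14, 3.14, 3.14].

INTERFACE

Orientations are given as a unit quaternion [x, y, z, w].
In Python, from station import readout, eyes, robot gives the robot as it stands.
- The arm moves only by the tool step_arm, never from a script. Its argument "motion" is a list of rows, each a list of 7 numbers: the opening, from -1 (shut) to 1 (fully open), so that 0 is half open, then the shift along the tool's x, y, z in cm, then the turn, a rotation vector about the tool's x, y, z in rad. In form: [[fingers, tx, ty, tz, ax, ay, az], ...]. A call has 1 to 5 rows; each row shifts and turns the commanded pose from where the row before left it, along the tool's axes as they then stand; what a row does not reach is not made up. A row lasts 1/8 s, in which the tool goes at most 62.5 mm and 10.7 degrees, less where a joint would pass 70% of its speed; a pose out of reach is approached as far as the arm can. A call with a gripper value outside its range is refused whole. The fingers move at their own pace and stop on an object; the grip force is fixed at half the most. Time passes only in rows, so rows that do not move let the fingers close. It gives the time, the measured TCP pose, the force and the opening at its end, in the units of the state.
- readout.get_state(): the state, without advancing time (a new reading comes with each control period).
- eyes.get_image(name): name is "scene" or "top" or "wrist"; returns a dict with "color" (420x560x3 uint8, red, green, blue), "mtx" (3x3 intrinsics, pixels), "cam_to_world" (4x4, takes a point from camera to world coordinates). Camera axes: x right, y up, looking along -z (the intrinsics and any distortion apply to the point x, -y, -z); pixel columns grow to the right and rows downward; lengths in m; the calibration is good to about 2 mm. A picture is of the moment at which its call begins. There is no depth.
- robot.sign_off(): hands the job in, once; it reports no verdict.
The state is a dict: "time_s": time; "joint_positions": joint angles; "joint_vel": joint speeds; "effort": joint torques, N m; "ee_pos": TCP position; "eef_rot": TCP orientation; "contact_force": force on the tool from outside, world axes, zero at the start; "moment": the same for the moment, N m; "opening": opening from 0.0 (shut) to 1.0 (fully open).
Only numpy, scipy, OpenCV 4.12 (cv2) and the standard library are available. Lean on these libraries where they do the work, as an engineer would, in place of code of your own. Each camera call takes 0.05 s, during which the arm holds its last target.

TASK

The perfume bottle's cap, the taller and narrower of the two black caps, has ended up at the bottom of one of the two deep glass jars, too narrow inside for wide-open fingers. Lift it out and stand it upright in the empty half of the upper bamboo tier, setting it down rather than dropping it. Leave both jars standing where they are.

Things in the scene. Friction and masses are not known exactly. Their poses are not given: they have to be found in the camera images.
- cap: The perfume cap: a plain black plastic cylinder 18 mm in diameter and 24 mm tall (24 to 39 g), standing upright on the inner floor of the jar, within 5 mm of its middle. Origin: centre of its underside; z up along its axis. The other jar holds a broad flat black lid (38 mm across, 9 mm tall) instead.
- jar: The loose round glass jar (about 0.6 kg) that holds the cap, 80 mm tall, heavy-bottomed, open at the top, with a flared lip. Its inner floor lies 20 mm above the shelf. Inside it is straight, 84 mm wide, up to 42 mm above that floor, then flares to about 120 mm wide at the mouth, 60 mm above that floor. Outside 92 mm wide below, 128 mm at the lip; walls about 4 mm. It stands on the shelf. Origin: centre of its underside; z up.
- other_jar: A second glass jar of the same shape and size, with the broad flat lid in it; either jar may be the one nearer the bamboo tiers. Origin: centre of its underside; z up.
- empty_half (a point): Middle of the floor of the empty half of the upper bamboo tier: the top of the upper board, 85 mm above the shelf, on the side nearer the jars. This half is 164 mm along its x and 118 mm along its y inside, bordered by rims and a middle rail 12 mm high; the other half, towards +y, holds a small lidded glass jar 55 mm tall, a comb and a tweezer. x and y along the tier's edges, z up. The bamboo tiers are fixed.

How it is judged:
On the way:
1. the cap has been lifted out, its underside clear above the jar's rim (z of cap in the frame of jar above 0.082 m), for 0.1 s.
At the end, for the whole second after the job is handed in: The cap stands upright (within 10 degrees), at rest on the floor of the empty half of the upper tier: centre within 75 mm (x) and 52 mm (y) of its middle, underside within 6 mm of the board. Both jars are upright (within 10 degrees) and within 20 mm of where they stood (x of cap in the frame of empty_half between -0.075 and 0.075 m and y of cap in the frame of empty_half between -0.052 and 0.052 m and z of cap in the frame of empty_half between -0.006 and 0.006 m and angle between each of cap, jar, other_jar's own z axis and vertical below 0.17 rad and linear speed of cap below 0.02 m/s and distance of each of jar, other_jar from where it was at the start of the episode below 0.02 m); the robot touches nothing.
It fails at once if a jar is tipped by more than 25 degrees (angle between any of jar, other_jar's own z axis and vertical above 0.44 rad).
It fails at once if the cap is dropped (falls freely by more than about 18 mm, reaching 0.6 m/s with no finger on it) (linear speed of cap above 0.6 m/s and contact force between the fingers and cap below 0.05 N).
It also fails if it takes over 38 s, if anything falls off the work surface, if the arm or the gripper's body presses on something with over 40 N, if the wrist force passes 120 N, or if a joint passes its speed limit or range.

## Working session

There is one attempt and no reset: what is moved stays moved. The work goes in short steps, Python scripts to look and compute and a tool call to move; the robot and the scene stay as the last step left them, time stands still between calls to the robot, and variables do not carry over. Pictures are saved under pics/ and viewed, and the job is handed in when it is done.

Besides the shell and the picture viewer there is one more tool, called after "Call:" by a JSON object that holds its "op" and its "data", one argument or row to a line. step_arm: Moves the arm, as the interface text tells. Its arguments: {"type":"object","properties":{"motion":{"type":"array","items":{"type":"array","items":{"type":"number"}}}},"required":["motion"]}

```bash
mkdir -p pics; cat > h.py <<'E'
import numpy as np, cv2
from station import readout, eyes, robot
def snap(n,f):
    im=eyes.get_image(n); np.savez('pics/'+f+'.npz',**{k:np.array(im[k]) for k in('color','mtx','cam_to_world')})
    cv2.imwrite('pics/'+f+'.png',cv2.cvtColor(np.array(im['color']),cv2.COLOR_RGB2BGR)); return im
def load(f): return np.load('pics/'+f+'.npz')
def ray(im,u,v):
    d=np.linalg.inv(im['mtx'])@[u,v,1]; T=np.array(im['cam_to_world'])
    return T[:3,3],T[:3,:3]@[d[0],-d[1],-d[2]]
def onz(im,u,v,z):
    o,d=ray(im,u,v); return o+d*(z-o[2])/d[2]
def proj(im,p):
    T=np.array(im['cam_to_world']); c=T[:3,:3].T@(np.array(p)-T[:3,3]); q=im['mtx']@[c[0],-c[1],-c[2]]; return q[:2]/q[2]
E
python3 - <<'E'
from h import *
for n in('scene','top','wrist'):
    im=snap(n,n+'0'); print(n,im.keys(),np.round(im['cam_to_world'],3).tolist(),np.round(im['mtx'],1).tolist())
print(readout.get_state())
E
```

```text
scene dict_keys(['color', 'mtx', 'cam_to_world']) [[-0.604, -0.612, 0.511, 0.865], [0.797, -0.449, 0.404, 0.266], [-0.017, 0.651, 0.759, 0.621], [0.0, 0.0, 0.0, 1.0]] [[385.4, 0.0, 280.8], [0.0, 385.4, 205.2], [0.0, 0.0, 1.0]]
top dict_keys(['color', 'mtx', 'cam_to_world']) [[-0.103, 0.97, -0.221, 0.387], [-0.995, -0.101, 0.018, -0.016], [-0.005, 0.221, 0.975, 0.776], [0.0, 0.0, 0.0, 1.0]] [[430.6, 0.0, 280.7], [0.0, 430.6, 206.9], [0.0, 0.0, 1.0]]
wrist dict_keys(['color', 'mtx', 'cam_to_world']) [[0.324, 0.897, 0.3, 0.313], [-0.946, 0.307, 0.102, -0.659], [-0.001, -0.317, 0.949, 0.373], [0.0, 0.0, 0.0, 1.0]] [[314.5, 0.0, 276.3], [0.0, 314.5, 205.1], [0.0, 0.0, 1.0]]
{'time_s': 0.15, 'joint_positions': array([ 1.1632961 ,  0.59995691, -0.00251606,  1.59996962,  0.00181849,
        0.94288008, -0.07978489]), 'joint_vel': array([ 7.00101291e-04, -2.59536700e-03,  1.26819198e-03, -1.37938296e-03,
        3.57824950e-04, -1.78031851e-05,  9.96568853e-04]), 'effort': array([ 3.18742190e-03, -7.76988101e+01,  1.56649165e+00, -2.58230227e+01,
        1.24282713e-02,  6.82534621e-03,  4.51320193e-05]), 'ee_pos': array([ 0.23531915, -0.68532938,  0.20249612]), 'eef_rot': array([ 9.86347286e-01,  1.64677456e-01, -1.71211660e-04, -5.81713180e-04]), 'contact_force': array([-0.93172757, -0.0114482 ,  0.22430127]), 'moment': array([0.02459232, 0.02864241, 0.01643744]), 'opening': 1.002323035291037}
```

View pics/scene0.png

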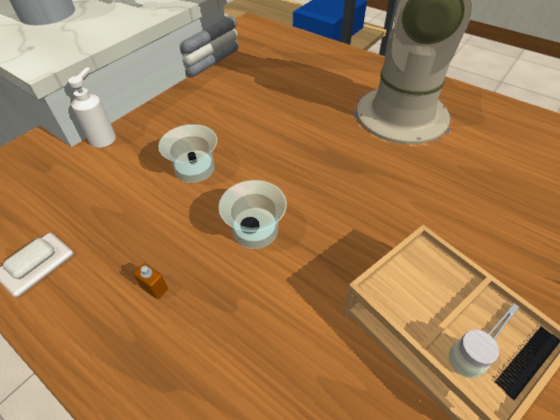

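View pics/top0.png

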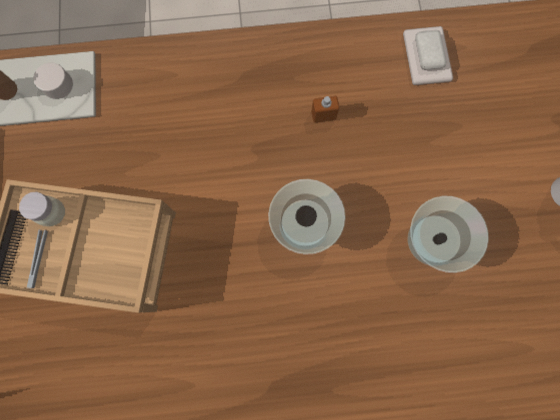

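View pics/wrist0.png

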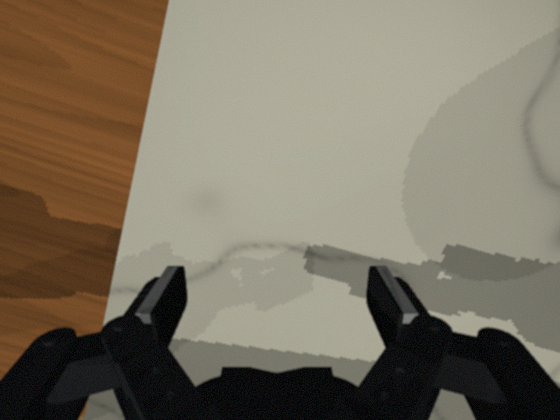

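The scene view shows the slim cap in the far jar, at about (192,157) in scene and (440,238) in top. The broad lid is in the jar nearer the tiers, at top (306,216). The empty half sits around top (112,255). Next I measure these.

```bash
python3 - <<'E'
from h import *
def tri(a,b):
    o1,d1=a;o2,d2=b;d1=d1/np.linalg.norm(d1);d2=d2/np.linalg.norm(d2)
    s=np.linalg.lstsq(np.stack([d1,-d2],1),o2-o1,rcond=None)[0]
    p,q=o1+s[0]*d1,o2+s[1]*d2; return (p+q)/2,np.linalg.norm(p-q)
S,T=load('scene0'),load('top0')
def blob(im,u,v,r):
    g=im['color'].max(2); m=np.zeros(g.shape,np.uint8); m[v-r:v+r,u-r:u+r]=(g[v-r:v+r,u-r:u+r]<55)
    n,l,st,c=cv2.connectedComponentsWithStats(m); k=1+np.argmax(st[1:,4]); print(st[k],c[k]); return c[k]
for nm,s,t in(('cap',(192,157),(440,238)),('lid',(250,225),(306,216))):
    a=blob(S,*s,16);b=blob(T,*t,16); print(nm,tri(ray(S,*a),ray(T,*b)), onz(T,*b,.044),onz(T,*b,.032))
# crops
for im,f,c in((T,'tj',(380,170,500,290)),(T,'tt',(0,170,180,320)),(S,'sj',(140,110,240,200)),(T,'tj2',(260,170,360,270))):
    x0,y0,x1,y1=c; k=min(800//(x1-x0),600//(y1-y0)); cv2.imwrite(f'pics/{f}.png',cv2.cvtColor(cv2.resize(im['color'][y0:y1,x0:x1],None,fx=k,fy=k,interpolation=cv2.INTER_CUBIC),cv2.COLOR_RGB2BGR)); print(f,k)
E
```

```text
[188 152   8   8  48] [191.47916667 155.6875    ]
[434 234  13  10  81] [439.12345679 238.61728395]
cap (array([ 0.47066911, -0.2979057 ,  0.03455865]), np.float64(0.0025140046751974884)) [ 0.46885466 -0.29321767  0.044     ] [ 0.4702024  -0.29776524  0.032     ]
[241 217  18  10 136] [249.89705882 222.22794118]
[297 206  19  20 259] [305.2972973 215.7027027]
lid (array([ 0.53567899, -0.07155546,  0.02845529]), np.float64(0.000708591894211058)) [ 0.53238033 -0.07010612  0.044     ] [ 0.53476942 -0.07099633  0.032     ]
tj 5
tt 4
sj 6
tj2 6
```

View pics/tj.png

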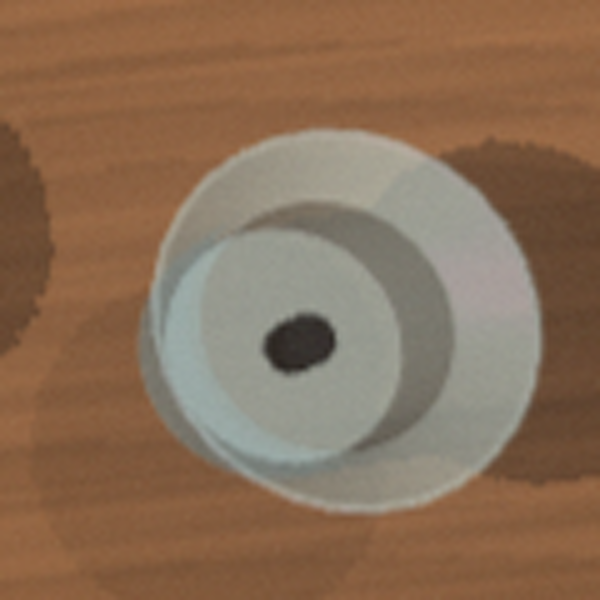

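View pics/tt.png

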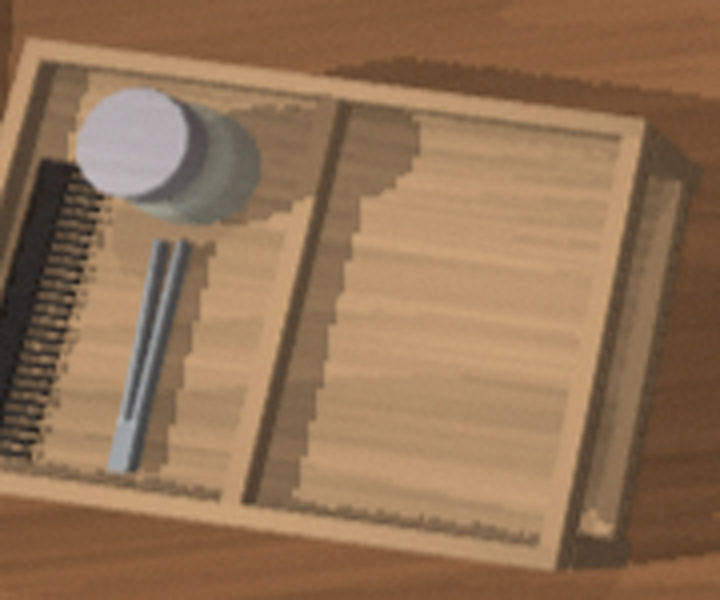

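View pics/sj.png

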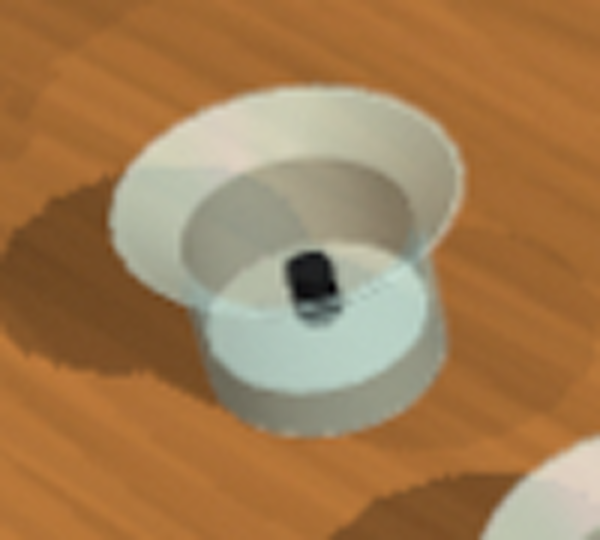

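```bash
python3 - <<'E'
from h import *
S,T=load('scene0'),load('top0')
def fit(pts):
    A=np.c_[2*pts[:,:2],np.ones(len(pts))]; s=np.linalg.lstsq(A,(pts[:,:2]**2).sum(1),rcond=None)[0]; return s[:2],np.sqrt(s[2]+s[:2]@s[:2])
pt=np.array([onz(T,380+x/5,170+y/5,.08) for x,y in((335,128),(542,330),(362,513),(152,290),(195,195),(500,210))]); print('jar rim top',fit(pt))
ps=np.array([onz(S,140+x/6,110+y/6,.08) for x,y in((110,215),(464,180),(320,86),(265,315),(180,130),(430,115))]); print('jar rim scene',fit(ps))
for nm,x,y in(('outR far',648,120),('outR near',558,570),('inR far',620,138),('inR near',540,545),('rail far R',350,100),('rail near R',243,502)):
    print(nm,onz(T,x/4,170+y/4,.097).round(4))
# scene: tier corners
for p in((423,231),(350,296),(495,282),(425,345)): print(p,onz(S,*p,.097).round(4))
E
python3 - <<'E'
import cv2,numpy as np
im=cv2.imread('pics/scene0.png')[225:420,340:560]; cv2.imwrite('pics/st.png',cv2.resize(im,None,fx=3,fy=3,interpolation=cv2.INTER_CUBIC))
E
```

```text
jar rim top (array([ 0.47151406, -0.29822215]), np.float64(0.06332504309388688))
jar rim scene (array([ 0.47570449, -0.29126074]), np.float64(0.06297300805227034))
outR far [0.5719 0.1624 0.097 ]
outR near [0.3976 0.2042 0.097 ]
inR far [0.5655 0.174  0.097 ]
inR near [0.4077 0.2108 0.097 ]
rail far R [0.5929 0.2831 0.097 ]
rail near R [0.4358 0.3249 0.097 ]
(423, 231) [0.4152 0.2143 0.097 ]
(350, 296) [0.5921 0.1773 0.097 ]
(495, 282) [0.4413 0.3411 0.097 ]
(425, 345) [0.5948 0.296  0.097 ]
```

View pics/st.png

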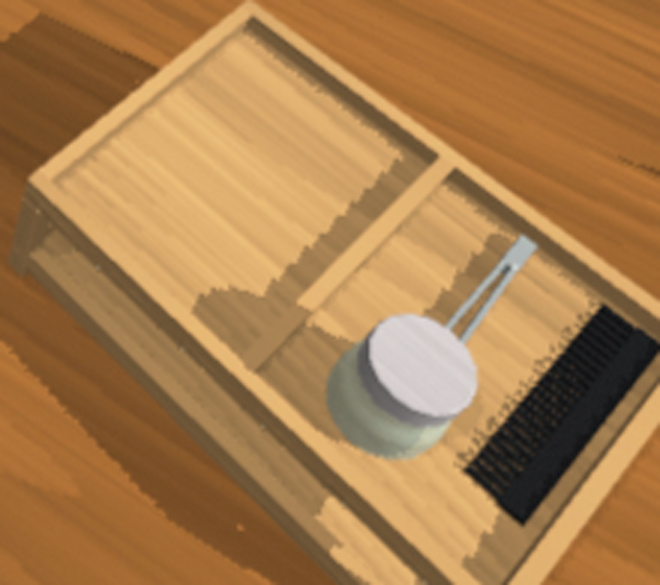

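```bash
python3 - <<'E'
from h import *
S=load('scene0')
b=onz(S,100,140,0);print(b)
for h in(.1,.15,.2,.25): print(h,proj(S,[b[0]-.01,b[1]-.02,h]))
E
```

```text
[ 0.54287971 -0.56256244  0.        ]
0.1 [ 82.57810312 101.44152324]
0.15 [73.55058087 82.49107608]
0.2 [63.70014271 61.81317546]
0.25 [52.90889422 39.16033907]
```

Call:
{"op": "step_arm", "data": {
  "motion": [
    [-0.25,2,-1.5,-3,0,0,0],
    [-0.25,4,-3.3,-2,0,0,0],
    [-0.25,4,-3.3,0,0,0,0],
    [-0.25,4,-3.3,0,0,0,0],
    [-0.25,4,-3.3,0,0,0,0]
  ]
}}

```text
time_s: 0.78
ee_pos: [0.3586, -0.4866, 0.2531]
eef_rot: [0.986, 0.165, 0.0, -0.0]
contact_force: [1.1, -0.9, 0.2]
opening: 0.375
```

Call:
{"op": "step_arm", "data": {
  "motion": [
    [-0.25,4,-3.3,0,0,0,0],
    [-0.25,4,-3.3,0,0,0,0],
    [-0.25,4,-3.3,0,0,0,0],
    [-0.25,3,-3.0,0,0,0,0],
    [-0.25,1.8,-1.5,0,0,0,0]
  ]
}}

```text
time_s: 1.4
ee_pos: [0.471, -0.2949, 0.2531]
eef_rot: [0.986, 0.166, -0.0, -0.0]
contact_force: [0.5, -1.4, -0.6]
opening: 0.371
```

Call:
{"op": "step_arm", "data": {
  "motion": [
    [-0.25,0,0,0,0,0,0],
    [-0.25,0,0,0,0,0,0],
    [-0.25,0,0,0,0,0,0]
  ]
}}

```text
time_s: 1.78
ee_pos: [0.4693, -0.2987, 0.2531]
eef_rot: [0.987, 0.164, -0.0, 0.0]
contact_force: [-0.4, 0.7, 0.5]
opening: 0.376
```

```bash
python3 - <<'E'
from h import *
im=snap('wrist','w1'); s=readout.get_state(); print({k:np.round(s[k],4) for k in('time_s','ee_pos','eef_rot','opening','contact_force')}); print(proj(im,[.47,-.298,.032]))
E
```

```text
{'time_s': np.float64(1.825), 'ee_pos': array([ 0.4694, -0.2986,  0.2531]), 'eef_rot': array([ 9.865e-01,  1.637e-01, -2.000e-04,  1.000e-04]), 'opening': np.float64(0.3755), 'contact_force': array([ 0.0605, -0.3322, -0.1723])}
[275.88623629 167.43541455]
```

View pics/w1.png

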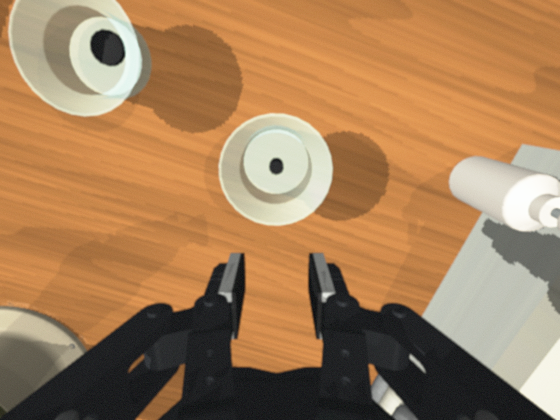

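The wrist view shows the cap at (276,166) in the middle of its jar, with the rim centred at about (276,169). That is about 1.5 px from my prediction. I'll compute the residual and go down.

```bash
python3 - <<'E'
from h import *
W=load('w1'); g=W['color'].max(2); m=np.zeros(g.shape,np.uint8); m[150:185,258:294]=g[150:185,258:294]<70
n,l,st,c=cv2.connectedComponentsWithStats(m); print(st[1:],c[1:])
p=onz(W,*c[1],.032); s=readout.get_state(); print(p, onz(W,276,169,.08))
from scipy.spatial.transform import Rotation as R
d=p-s['ee_pos']; print('tool cm',R.from_quat(s['eef_rot']).inv().apply(d)*100)
E
```

```text
[[270 159  12  14 133]] [[275.95488722 165.58646617]]
[ 0.47226442 -0.29732269  0.032     ] [ 0.47775746 -0.29553855  0.08      ]
tool cm [ 0.32111597 -0.02612357 22.10649286]
```

Call:
{"op": "step_arm", "data": {
  "motion": [
    [-0.25,0.2,0,4,0,0,0],
    [-0.25,0,0,4,0,0,0],
    [-0.25,0,0,4,0,0,0],
    [-0.25,0,0,1.3,0,0,0],
    [-0.25,0,0,0,0,0,0]
  ]
}}

```text
time_s: 2.45
ee_pos: [0.4716, -0.2971, 0.1199]
eef_rot: [0.986, 0.164, -0.001, -0.0]
contact_force: [-1.3, 1.1, 0.1]
opening: 0.374
```

```bash
python3 - <<'E'
from h import *
im=snap('wrist','w2'); snap('scene','s2'); s=readout.get_state(); print({k:np.round(s[k],4) for k in('time_s','ee_pos','eef_rot','opening','contact_force')}); print(proj(im,[.47,-.298,.032]))
E
```

```text
{'time_s': np.float64(2.55), 'ee_pos': array([ 0.4726, -0.2974,  0.1213]), 'eef_rot': array([9.864e-01, 1.644e-01, 6.000e-04, 5.000e-04]), 'opening': np.float64(0.3783), 'contact_force': array([0.4284, 0.4835, 0.6403])}
[276.6816458  201.88283616]
```

View pics/w2.png

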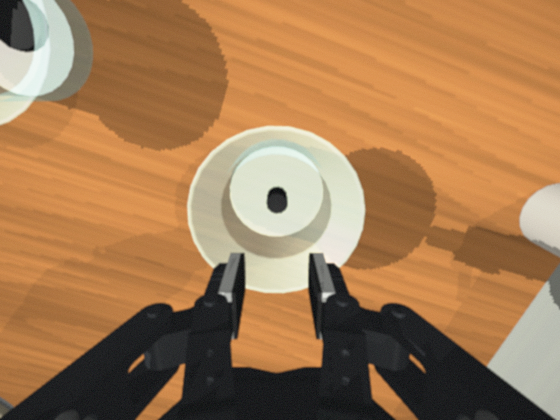

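View pics/s2.png

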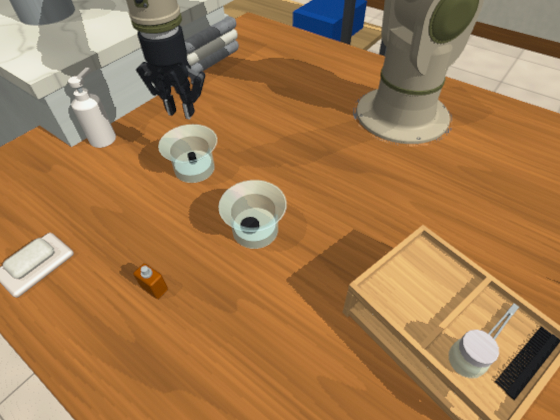

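Call:
{"op": "step_arm", "data": {
  "motion": [
    [-0.25,0,0,2.5,0,0,0],
    [-0.25,0,0,2.5,0,0,0],
    [-0.25,0,0,2.0,0,0,0],
    [-0.25,0,0,1.2,0,0,0],
    [-0.25,0,0,0,0,0,0]
  ]
}}

```text
time_s: 3.18
ee_pos: [0.4722, -0.2969, 0.0384]
eef_rot: [0.986, 0.165, 0.0, 0.0]
contact_force: [0.8, -0.0, 0.1]
opening: 0.374
```

```bash
python3 - <<'E'
from h import *
im=snap('wrist','w3'); s=readout.get_state(); print({k:np.round(s[k],4) for k in('time_s','ee_pos','eef_rot','opening','contact_force')})
E
```

```text
{'time_s': np.float64(3.225), 'ee_pos': array([ 0.4724, -0.297 ,  0.0388]), 'eef_rot': array([9.864e-01, 1.646e-01, 3.000e-04, 3.000e-04]), 'opening': np.float64(0.3761), 'contact_force': array([-0.2444, -0.6829, -0.0531])}
```

View pics/w3.png

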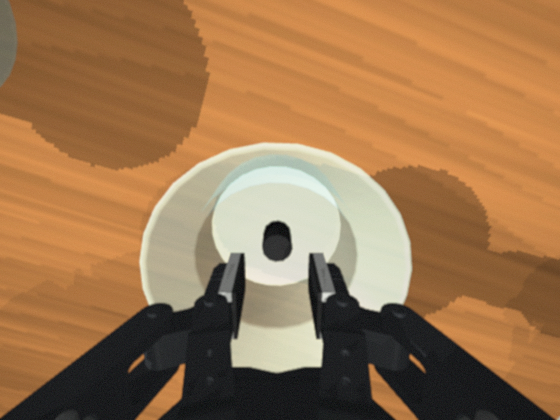

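```bash
python3 - <<'E'
from h import *
from scipy.spatial.transform import Rotation as R
s=readout.get_state()
for f,uv in(('w2',(277,200)),('w3',(277,241))):
    p=onz(load(f),*uv,.032); print(f,p,R.from_quat(s['eef_rot']).inv().apply(p-s['ee_pos'])*100)
E
```

```text
w2 [ 0.47170261 -0.29770794  0.032     ] [-0.08832702  0.04342346  0.68335228]
w3 [ 0.47150293 -0.2975971   0.032     ] [-0.10361231  0.02645506  0.68333452]
```

Aligned to about 1 mm. I'll lower the last 7 mm and close.

Call:
{"op": "step_arm", "data": {
  "motion": [
    [-0.25,-0.1,0,0.7,0,0,0],
    [-0.25,0,0,0,0,0,0],
    [-0.6,0,0,0,0,0,0],
    [-1,0,0,0,0,0,0],
    [-1,0,0,0,0,0,0]
  ]
}}

```text
time_s: 3.85
ee_pos: [0.4711, -0.2972, 0.0313]
eef_rot: [0.986, 0.165, 0.0, 0.0]
contact_force: [-0.3, 0.1, -0.3]
opening: 0.004
```

Call:
{"op": "step_arm", "data": {
  "motion": [
    [-1,0,0,0,0,0,0],
    [-1,0,0,0,0,0,0],
    [-1,0,0,0,0,0,0]
  ]
}}

```text
time_s: 4.22
ee_pos: [0.471, -0.2971, 0.0312]
eef_rot: [0.986, 0.165, -0.0, -0.0]
contact_force: [0.3, -0.5, 0.4]
opening: 0.001
```

```bash
python3 - <<'E'
from h import *
im=snap('wrist','w4'); s=readout.get_state(); print({k:np.round(s[k],4) for k in('time_s','ee_pos','eef_rot','opening','contact_force')})
E
```

```text
{'time_s': np.float64(4.275), 'ee_pos': array([ 0.471 , -0.2971,  0.0311]), 'eef_rot': array([ 0.9864,  0.1647, -0.    , -0.    ]), 'opening': np.float64(0.0004), 'contact_force': array([0.0644, 0.9001, 0.7197])}
```

View pics/w4.png

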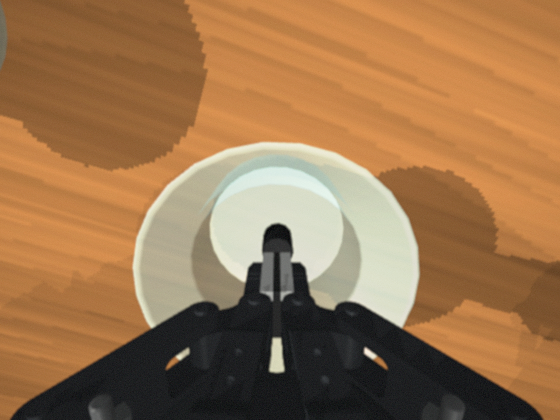

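```bash
python3 - <<'E'
from h import *
W=load('w4'); e=np.array([.471,-.2971,.0311])
for dz in(-.008,0,.011,.02): print(dz,proj(W,e+[0,0,dz]))
# multi-ray triangulate
A=[];b=[]
for f,uv in(('w1',(275.95,165.6)),('w2',(277,200)),('w3',(277,241)),('top0',(439.1,238.6)),('scene0',(191.5,155.7))):
    o,d=ray(load(f),*uv); d/=np.linalg.norm(d); P=np.eye(3)-np.outer(d,d); A.append(P); b.append(P@o)
def sol(ix): 
    p=np.linalg.lstsq(np.vstack([A[i] for i in ix]),np.hstack([b[i] for i in ix]),rcond=None)[0]; return p,[round(np.linalg.norm(A[i]@p-b[i]),4) for i in ix]
for ix in([0,1,2],[0,1,2,3],[0,1,2,3,4],[3,4],[2,4]): print(ix,sol(ix))
c=W['color'][180:330,200:350]; cv2.imwrite('pics/w4c.png',cv2.cvtColor(cv2.resize(c,None,fx=4,fy=4,interpolation=cv2.INTER_CUBIC),cv2.COLOR_RGB2BGR))
c=load('w3')['color'][180:330,200:350]; cv2.imwrite('pics/w3c.png',cv2.cvtColor(cv2.resize(c,None,fx=4,fy=4,interpolation=cv2.INTER_CUBIC),cv2.COLOR_RGB2BGR))
snap('scene','s4');c=load('s4')['color'][110:200,140:240]; cv2.imwrite('pics/s4c.png',cv2.cvtColor(cv2.resize(c,None,fx=6,fy=6,interpolation=cv2.INTER_CUBIC),cv2.COLOR_RGB2BGR))
E
```

```text
-0.008 [276.27760353 238.64186686]
0 [276.28077135 244.24172614]
0.011 [276.28557005 252.72454517]
0.02 [276.28993781 260.44557494]
[0, 1, 2] (array([ 0.47273127, -0.29722603,  0.03495697]), [np.float64(0.0001), np.float64(0.0002), np.float64(0.0001)])
[0, 1, 2, 3] (array([ 0.4710721 , -0.29787836,  0.03029162]), [np.float64(0.0009), np.float64(0.0001), np.float64(0.0003), np.float64(0.0008)])
[0, 1, 2, 3, 4] (array([ 0.47182165, -0.29746112,  0.03437945]), [np.float64(0.0009), np.float64(0.0006), np.float64(0.0007), np.float64(0.0019), np.float64(0.0014)])
[3, 4] (array([ 0.47068824, -0.29784588,  0.03457376]), [np.float64(0.0012), np.float64(0.0012)])
[2, 4] (array([ 0.47327709, -0.29672794,  0.03708817]), [np.float64(0.0004), np.float64(0.0004)])
```

View pics/w4c.png

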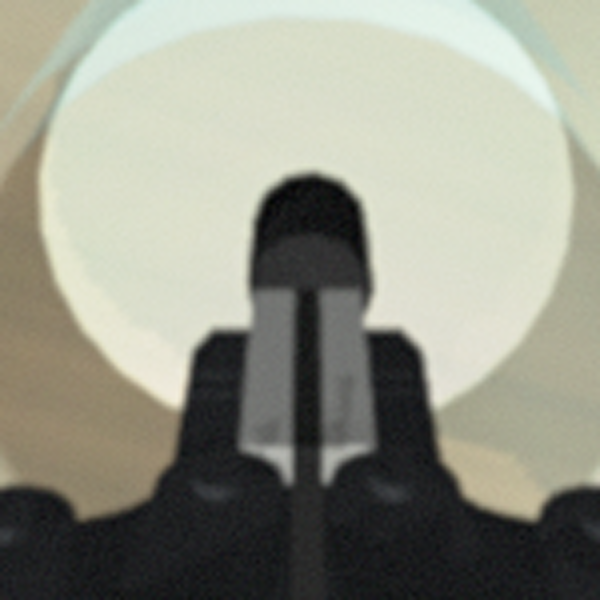

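View pics/w3c.png

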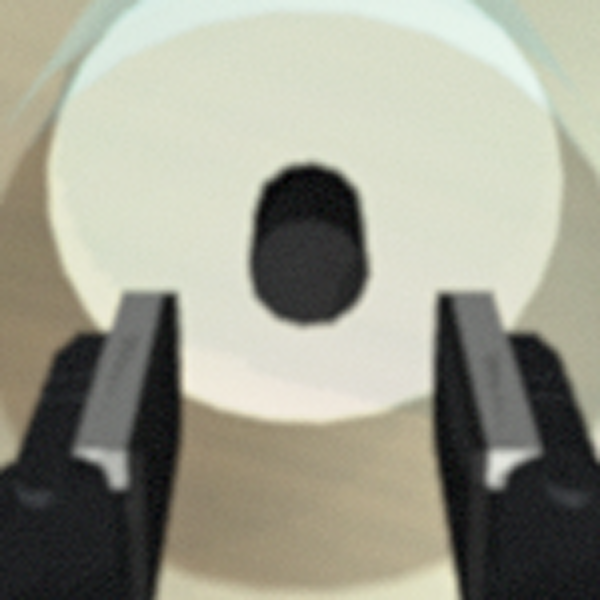

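View pics/s4c.png

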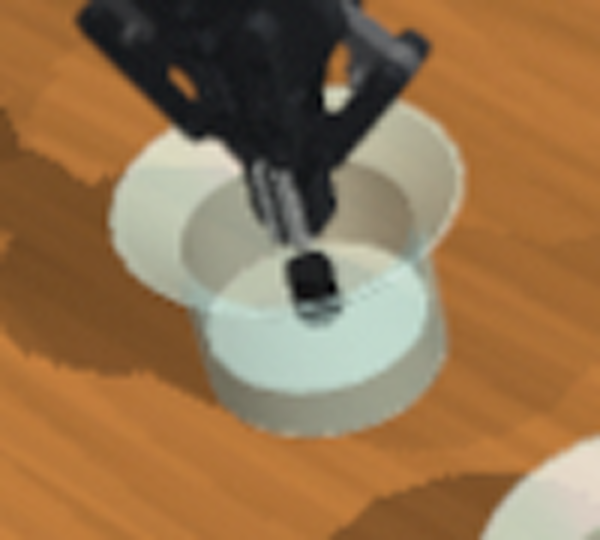

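```bash
python3 - <<'E'
from h import *
W=load('w4');S=load('s4')
from scipy.spatial.transform import Rotation as R
ex=R.from_quat([.9864,.1647,0,0]).apply([1,0,0])
e=np.array([.471,-.2971,0])
for z in(.023,.03,.04,.044,.05,.055,.06): print(z,'pad front edge wrist',proj(W,e+.011*ex+[0,0,z]).round(1),'scene front',((proj(S,e+.011*ex+[0,0,z])-[140,110])*6).round(0),'scene back',((proj(S,e-.011*ex+[0,0,z])-[140,110])*6).round(0))
snap('top','t4');c=load('t4')['color'][170:290,380:500]; cv2.imwrite('pics/t4c.png',cv2.cvtColor(cv2.resize(c,None,fx=5,fy=5,interpolation=cv2.INTER_CUBIC),cv2.COLOR_RGB2BGR))
E
```

```text
0.023 pad front edge wrist [276.3 222.1] scene front [306. 318.] scene back [332. 280.]
0.03 pad front edge wrist [276.3 226.5] scene front [302. 304.] scene back [328. 267.]
0.04 pad front edge wrist [276.3 233.3] scene front [297. 284.] scene back [323. 247.]
0.044 pad front edge wrist [276.3 236.2] scene front [295. 276.] scene back [321. 239.]
0.05 pad front edge wrist [276.3 240.9] scene front [292. 264.] scene back [318. 227.]
0.055 pad front edge wrist [276.3 245. ] scene front [289. 254.] scene back [316. 216.]
0.06 pad front edge wrist [276.3 249.4] scene front [286. 244.] scene back [313. 206.]
```

View pics/t4c.png

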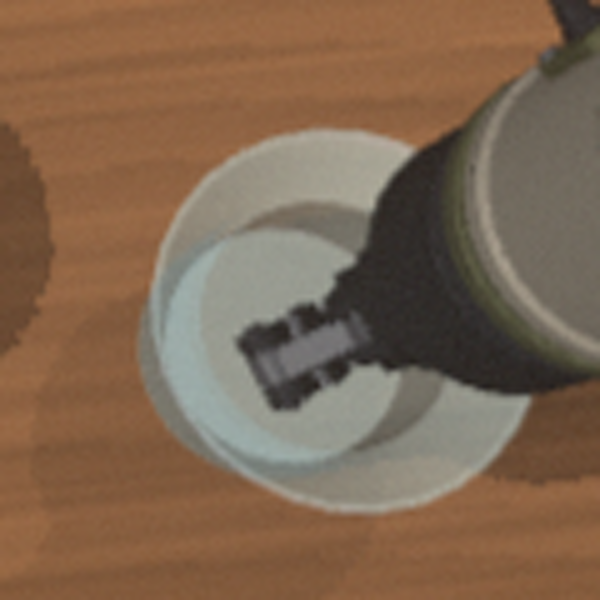

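The fingers shut on nothing. In the wrist view the tips end at about row 252, and in scene crop at about (288,245). Both put the tips near z = 0.06, well above the cap and above what the TCP figure implies. The cap hasn't moved, so I'll reopen and measure the tips properly.

Call:
{"op": "step_arm", "data": {
  "motion": [
    [-0.25,0,0,0,0,0,0],
    [-0.25,0,0,0,0,0,0],
    [-0.25,0,0,0,0,0,0]
  ]
}}

```text
time_s: 4.75
ee_pos: [0.471, -0.2971, 0.0312]
eef_rot: [0.986, 0.165, -0.0, 0.0]
contact_force: [-0.2, 0.1, -0.4]
opening: 0.377
```

```bash
python3 - <<'E'
from h import *
snap('scene','s5');W=snap('wrist','w5');snap('top','t5')
c=load('s5')['color'][100:200,140:240]; cv2.imwrite('pics/s5c.png',cv2.cvtColor(cv2.resize(c,None,fx=6,fy=6,interpolation=cv2.INTER_CUBIC),cv2.COLOR_RGB2BGR))
c=load('t5')['color'][170:290,380:500]; cv2.imwrite('pics/t5c.png',cv2.cvtColor(cv2.resize(c,None,fx=5,fy=5,interpolation=cv2.INTER_CUBIC),cv2.COLOR_RGB2BGR))
c=load('w5')['color'][180:330,200:350]; cv2.imwrite('pics/w5c.png',cv2.cvtColor(cv2.resize(c,None,fx=4,fy=4,interpolation=cv2.INTER_CUBIC),cv2.COLOR_RGB2BGR))
s=readout.get_state(); print(s['ee_pos'],s['opening'],s['contact_force'],s['time_s'])
E
```

```text
[ 0.47101197 -0.29711091  0.03115574] 0.37282363795863666 [ 0.23271447 -0.08813089  0.40922104] 4.9
```

View pics/s5c.png

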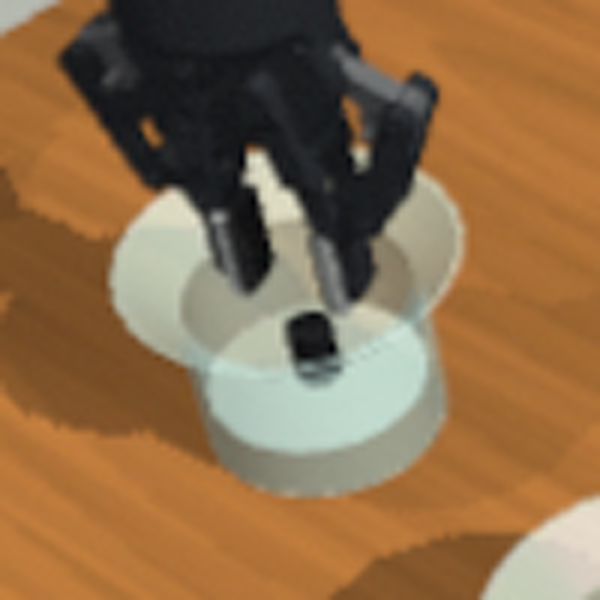

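View pics/t5c.png

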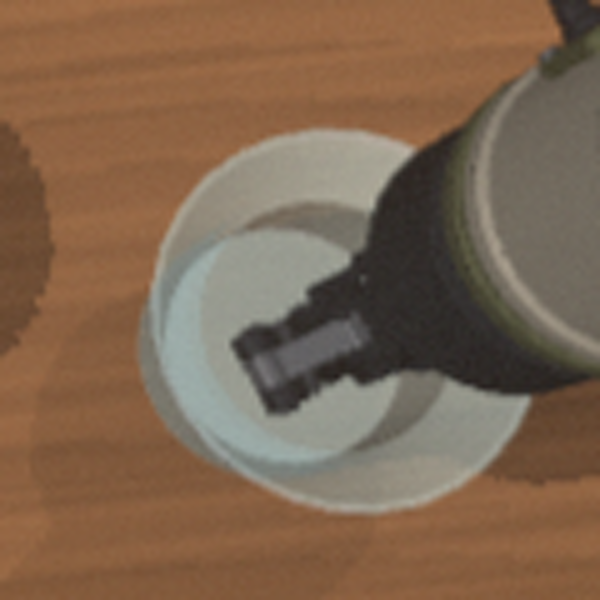

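View pics/w5c.png

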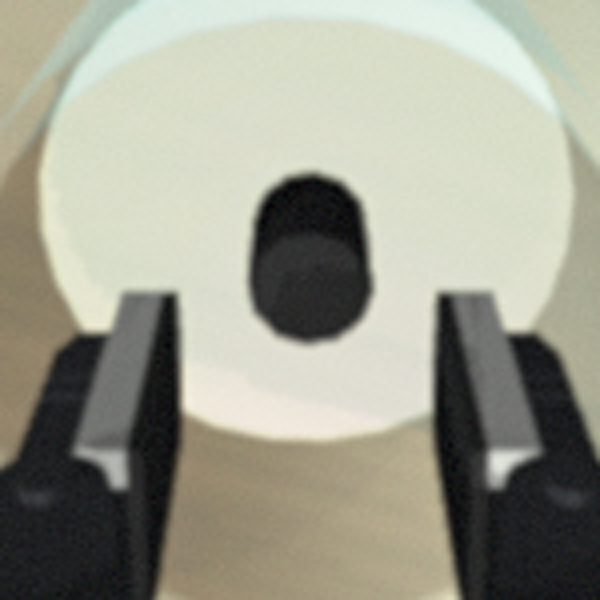

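```bash
python3 - <<'E'
from h import *
from scipy.spatial.transform import Rotation as R
W=load('w5');S=load('s5');s=readout.get_state()
def tri(rs):
    A=[];b=[]
    for o,d in rs:
        d=d/np.linalg.norm(d);P=np.eye(3)-np.outer(d,d);A.append(P);b.append(P@o)
    p=np.linalg.lstsq(np.vstack(A),np.hstack(b),rcond=None)[0]; return p,[np.linalg.norm(a@p-q).round(4) for a,q in zip(A,b)]
for w,sc in(((309,253),(180.8,148.8)),((244.5,253),(195.8,151.3))):
    p,r=tri([ray(W,*w),ray(S,*sc)]); print(p,r,'tool',R.from_quat(s['eef_rot']).inv().apply(p-s['ee_pos']))
# cap top centre: wrist crop (311,285) , scene crop(308,328)
p=tri([ray(W,200+311/4,180+285/4),ray(S,140+306/6,100+326/6)]); print('captop',p)
E
```

```text
[ 0.48590603 -0.30959072  0.06080575] [np.float64(0.0007), np.float64(0.0007)] tool [ 0.01003075  0.01664176 -0.02965026]
[ 0.47220078 -0.27911177  0.05797602] [np.float64(0.001), np.float64(0.001)] tool [ 0.006971   -0.01663644 -0.02682059]
captop (array([ 0.47181804, -0.29796249,  0.0403213 ]), [np.float64(0.0005), np.float64(0.0005)])
```

The measured fingertips sit about 28 mm behind the reported TCP, not 8 mm ahead, with both views agreeing to 1 mm. Tips are therefore at about z = 0.06, and I need about 3.5 cm more. I'll descend in stages, watching the force.

Call:
{"op": "step_arm", "data": {
  "motion": [
    [-0.35,0.1,0,0.8,0,0,0],
    [-0.35,0,0,0.8,0,0,0],
    [-0.35,0,0,0.4,0,0,0],
    [-0.35,0,0,0,0,0,0]
  ]
}}

```text
time_s: 5.4
ee_pos: [0.4717, -0.2966, 0.0106]
eef_rot: [0.986, 0.165, -0.0, -0.0]
contact_force: [-0.6, -0.2, -0.2]
opening: 0.322
```

```bash
python3 - <<'E'
from h import *
snap('scene','s6');W=snap('wrist','w6')
a=cv2.resize(load('s6')['color'][100:200,140:240],(400,400),interpolation=cv2.INTER_CUBIC);b=cv2.resize(load('w6')['color'][180:330,200:350],(400,400),interpolation=cv2.INTER_CUBIC)
cv2.imwrite('pics/sw6.png',cv2.cvtColor(np.hstack([a,b]),cv2.COLOR_RGB2BGR))
s=readout.get_state(); print(s['ee_pos'],s['opening'],s['contact_force'],s['time_s'])
E
```

```text
[ 0.47193755 -0.29679373  0.0110718 ] 0.3259184903421395 [-0.01927087  1.02169319  0.05104477] 5.5
```

View pics/sw6.png

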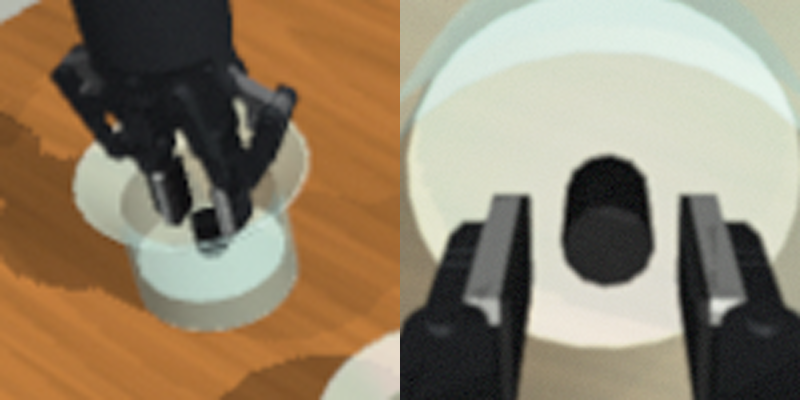

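No contact, though by the stated geometry the tips would already be inside the glass floor, so the offset is confirmed. The cap is centred between the pads. Going down the last 1.4 cm.

Call:
{"op": "step_arm", "data": {
  "motion": [
    [-0.35,0,0,0.5,0,0,0],
    [-0.35,0,0,0.5,0,0,0],
    [-0.35,0,0,0.2,0,0,0],
    [-0.35,0,0,0,0,0,0]
  ]
}}

```text
time_s: 6.0
ee_pos: [0.4718, -0.2967, -0.0011]
eef_rot: [0.986, 0.165, -0.0, -0.0]
contact_force: [0.1, 0.4, 0.1]
opening: 0.324
```

```bash
python3 - <<'E'
from h import *
snap('scene','s7');W=snap('wrist','w7')
a=cv2.resize(load('s7')['color'][100:200,140:240],(400,400),interpolation=cv2.INTER_CUBIC);b=cv2.resize(load('w7')['color'][180:330,200:350],(400,400),interpolation=cv2.INTER_CUBIC)
cv2.imwrite('pics/sw7.png',cv2.cvtColor(np.hstack([a,b]),cv2.COLOR_RGB2BGR))
s=readout.get_state(); print(s['ee_pos'],s['opening'],s['contact_force'],s['time_s'])
E
```

```text
[ 0.47196232 -0.29680412 -0.00085383] 0.32747532126362966 [-0.5580003  -1.02624352  0.88263904] 6.1
```

View pics/sw7.png

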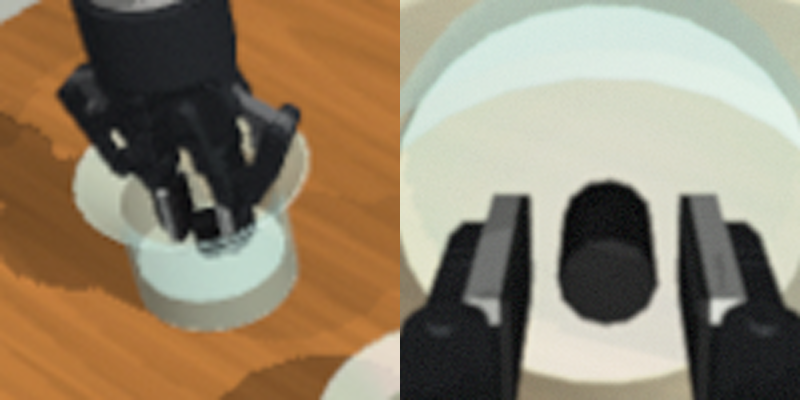

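Call:
{"op": "step_arm", "data": {
  "motion": [
    [-0.6,0,0,0,0,0,0],
    [-1,0,0,0,0,0,0],
    [-1,0,0,0,0,0,0],
    [-1,0,0,0,0,0,0]
  ]
}}

```text
time_s: 6.6
ee_pos: [0.4721, -0.2969, -0.0005]
eef_rot: [0.986, 0.165, 0.0, 0.0]
contact_force: [-0.6, 0.7, 7.0]
opening: 0.165
```

Call:
{"op": "step_arm", "data": {
  "motion": [
    [-1,0,0,-0.3,0,0,0],
    [-1,0,0,-0.7,0,0,0],
    [-1,0,0,-1,0,0,0],
    [-1,0,0,0,0,0,0]
  ]
}}

```text
time_s: 7.1
ee_pos: [0.4724, -0.2971, 0.0202]
eef_rot: [0.986, 0.165, 0.001, 0.0]
contact_force: [0.3, -0.2, -0.8]
opening: 0.163
```

```bash
python3 - <<'E'
from h import *
snap('scene','s8');W=snap('wrist','w8')
a=cv2.resize(load('s8')['color'][100:200,140:240],(400,400),interpolation=cv2.INTER_CUBIC);b=cv2.resize(load('w8')['color'][180:330,200:350],(400,400),interpolation=cv2.INTER_CUBIC)
cv2.imwrite('pics/sw8.png',cv2.cvtColor(np.hstack([a,b]),cv2.COLOR_RGB2BGR))
s=readout.get_state(); print(s['ee_pos'],s['opening'],s['contact_force'],s['time_s'])
E
```

```text
[ 0.47208113 -0.29688999  0.0194601 ] 0.16483394533590537 [ 0.18624259 -0.39163125 -0.48626667] 7.2
```

View pics/sw8.png

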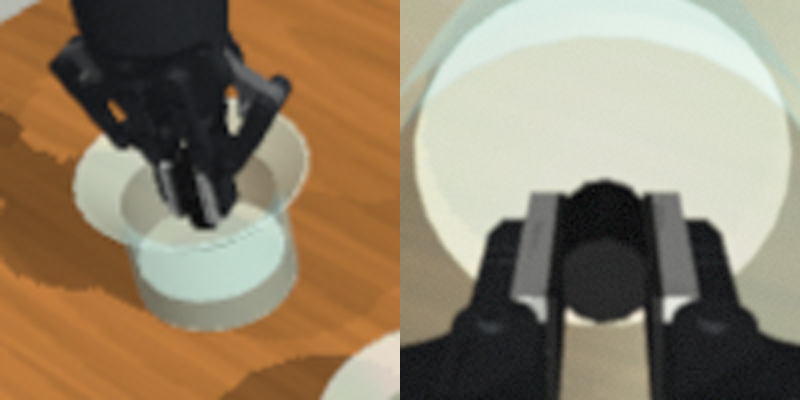

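Held: the pads grip the cap and it rose with them. Now lift it clear of the jar.

Call:
{"op": "step_arm", "data": {
  "motion": [
    [-1,0,0,-2,0,0,0],
    [-1,0,0,-3,0,0,0],
    [-1,0,0,-3,0,0,0],
    [-1,0,0,-3,0,0,0],
    [-1,0,0,-1,0,0,0]
  ]
}}

```text
time_s: 7.82
ee_pos: [0.4725, -0.2971, 0.1405]
eef_rot: [0.986, 0.165, 0.001, 0.001]
contact_force: [0.6, -0.0, -0.9]
opening: 0.163
```

Call:
{"op": "step_arm", "data": {
  "motion": [
    [-1,0,0,0,0,0,0],
    [-1,1.0,-2.4,0,0,0,0],
    [-1,1.7,-4.2,0,0,0,0],
    [-1,1.7,-4.2,0,0,0,0],
    [-1,1.7,-4.2,0,0,0,0]
  ]
}}

```text
time_s: 8.45
ee_pos: [0.4802, -0.1336, 0.1377]
eef_rot: [0.986, 0.165, -0.001, -0.0]
contact_force: [0.0, -0.2, 0.7]
opening: 0.169
```

Call:
{"op": "step_arm", "data": {
  "motion": [
    [-1,1.7,-4.2,0,0,0,0],
    [-1,1.7,-4.2,0,0,0,0],
    [-1,1.7,-4.2,0,0,0,0],
    [-1,1.7,-4.2,0,0,0,0],
    [-1,1.7,-4.2,0,0,0,0]
  ]
}}

```text
time_s: 9.07
ee_pos: [0.4924, 0.0924, 0.1377]
eef_rot: [0.986, 0.165, -0.001, 0.0]
contact_force: [0.7, 0.2, -0.3]
opening: 0.166
```

Call:
{"op": "step_arm", "data": {
  "motion": [
    [-1,1.7,-4.2,0,0,0,0],
    [-1,1.7,-4.2,0,0,0,0],
    [-1,1.7,-4.2,0,0,0,0],
    [-1,1.0,-2.1,0,0,0,0],
    [-1,0,0,0,0,0,0]
  ]
}}

```text
time_s: 9.7
ee_pos: [0.5026, 0.2511, 0.138]
eef_rot: [0.986, 0.166, -0.001, 0.0]
contact_force: [-1.2, -0.4, -0.0]
opening: 0.167
```

```bash
python3 - <<'E'
from h import *
snap('scene','s9');W=snap('wrist','w9');snap('top','t9')
a=load('s9')['color'][180:420,300:560];b=load('w9')['color']
b=cv2.resize(b,(480,360)); a=cv2.resize(a,(320,360))
cv2.imwrite('pics/sw9.png',cv2.cvtColor(np.hstack([a,b]),cv2.COLOR_RGB2BGR))
s=readout.get_state(); print(s['ee_pos'],s['opening'],s['contact_force'],s['time_s'])
E
```

```text
[0.50291735 0.24792733 0.13861213] 0.16627082935085255 [ 0.07219353 -0.35642216  0.22349633] 9.85
```

View pics/sw9.png

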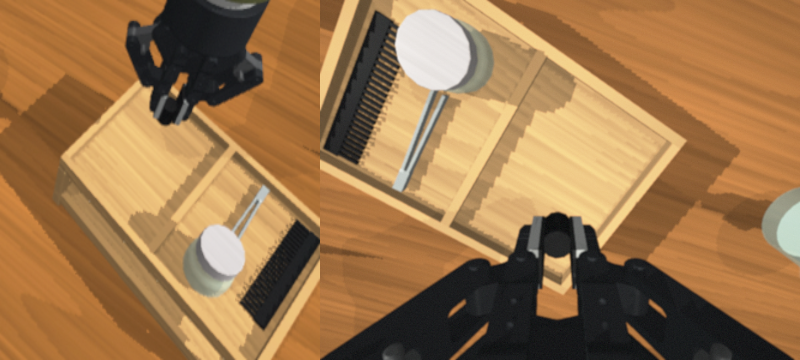

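View pics/t9.png

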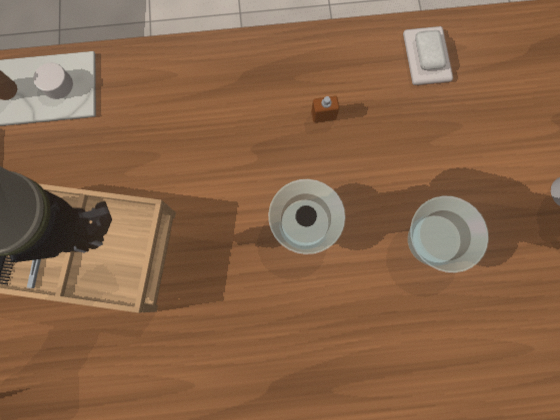

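```bash
python3 - <<'E'
from h import *
W=load('w9')
P=[onz(W,u,v,.097) for u,v in((425.8,163),(289,341),(257,61),(143.5,259))]
for p in P: print(p.round(4))
print(proj(W,[.503,.25,.085]))
E
```

```text
[0.5743 0.1664 0.097 ]
[0.4037 0.2042 0.097 ]
[0.5975 0.2943 0.097 ]
[0.4401 0.3334 0.097 ]
[275.4645161  212.88444636]
```

The wrist view gives the tier corners about where I had them, with the centre at about (0.504, 0.252). The far jar is empty and both jars stand in place. Lowering now.

Call:
{"op": "step_arm", "data": {
  "motion": [
    [-1,0,0,2,0,0,0],
    [-1,0,0,2.5,0,0,0],
    [-1,0,0,1.5,0,0,0],
    [-1,0,0,0.6,0,0,0],
    [-1,0,0,0,0,0,0]
  ]
}}

```text
time_s: 10.48
ee_pos: [0.5032, 0.2496, 0.0732]
eef_rot: [0.986, 0.164, -0.0, 0.0]
contact_force: [0.1, 1.2, 0.2]
opening: 0.166
```

Call:
{"op": "step_arm", "data": {
  "motion": [
    [-1,0,0,0.2,0,0,0],
    [-1,0,0,0.1,0,0,0],
    [-1,0,0,0,0,0,0]
  ]
}}

```text
time_s: 10.85
ee_pos: [0.5031, 0.2501, 0.0704]
eef_rot: [0.986, 0.165, 0.0, -0.0]
contact_force: [-0.7, 0.1, 0.4]
opening: 0.166
```

Call:
{"op": "step_arm", "data": {
  "motion": [
    [-1,0,0,0.1,0,0,0],
    [-1,0,0,0,0,0,0]
  ]
}}

```text
time_s: 11.1
ee_pos: [0.503, 0.25, 0.0691]
eef_rot: [0.986, 0.165, -0.0, -0.0]
contact_force: [-0.3, 0.6, -0.4]
opening: 0.163
```

Call:
{"op": "step_arm", "data": {
  "motion": [
    [-1,0,0,0.1,0,0,0],
    [-1,0,0,0.1,0,0,0],
    [-1,0,0,0,0,0,0]
  ]
}}

```text
time_s: 11.48
ee_pos: [0.503, 0.2499, 0.067]
eef_rot: [0.986, 0.165, -0.0, 0.0]
contact_force: [-0.8, 0.3, -0.4]
opening: 0.169
```

Call:
{"op": "step_arm", "data": {
  "motion": [
    [-1,0,0,0.1,0,0,0],
    [-1,0,0,0,0,0,0]
  ]
}}

```text
time_s: 11.72
ee_pos: [0.503, 0.2499, 0.0661]
eef_rot: [0.986, 0.165, -0.0, 0.0]
contact_force: [-0.3, -0.8, -0.1]
opening: 0.166
```

Call:
{"op": "step_arm", "data": {
  "motion": [
    [-1,0,0,0.1,0,0,0],
    [-1,0,0,0,0,0,0]
  ]
}}

```text
time_s: 11.98
ee_pos: [0.503, 0.2499, 0.0651]
eef_rot: [0.986, 0.165, -0.0, 0.0]
contact_force: [-1.1, 0.2, -0.1]
opening: 0.163
```

```bash
python3 - <<'E'
from h import *
snap('scene','s10')
cv2.imwrite('pics/s10c.png',cv2.cvtColor(cv2.resize(load('s10')['color'][220:350,340:500],None,fx=4,fy=4,interpolation=cv2.INTER_CUBIC),cv2.COLOR_RGB2BGR))
E
```

```text
(no output)
```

View pics/s10c.png

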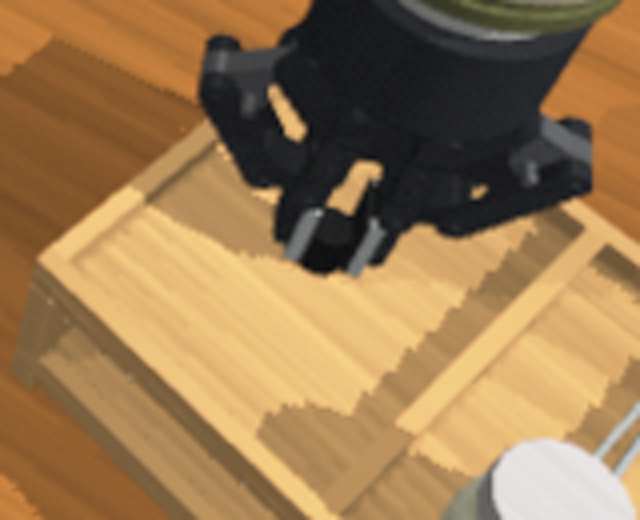

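Call:
{"op": "step_arm", "data": {
  "motion": [
    [-1,0,0,0.1,0,0,0],
    [-1,0,0,0,0,0,0]
  ]
}}

```text
time_s: 12.28
ee_pos: [0.5031, 0.25, 0.0645]
eef_rot: [0.986, 0.165, 0.0, -0.0]
contact_force: [-1.2, -1.3, 5.0]
opening: 0.164
```

Call:
{"op": "step_arm", "data": {
  "motion": [
    [-1,0,0,0.1,0,0,0],
    [-1,0,0,0,0,0,0]
  ]
}}

```text
time_s: 12.52
ee_pos: [0.5033, 0.2501, 0.0644]
eef_rot: [0.986, 0.165, 0.0, -0.0]
contact_force: [-3.4, -0.2, 15.8]
opening: 0.17
```

Contact came at 0.0645, right as predicted. I'll relieve the press and open slightly.

Call:
{"op": "step_arm", "data": {
  "motion": [
    [-1,0,0,-0.1,0,0,0],
    [-1,0,0,0,0,0,0],
    [-0.6,0,0,0,0,0,0],
    [-0.4,0,0,0,0,0,0],
    [-0.3,0,0,0,0,0,0]
  ]
}}

```text
time_s: 13.15
ee_pos: [0.503, 0.2499, 0.064]
eef_rot: [0.986, 0.165, -0.0, 0.0]
contact_force: [0.3, 0.4, 0.2]
opening: 0.352
```

Call:
{"op": "step_arm", "data": {
  "motion": [
    [-0.3,0,0,0,0,0,0],
    [-0.3,0,0,-0.5,0,0,0],
    [-0.3,0,0,-1,0,0,0],
    [-0.3,0,0,-2,0,0,0],
    [-0.3,0,0,-3,0,0,0]
  ]
}}

```text
time_s: 13.78
ee_pos: [0.5027, 0.2497, 0.1299]
eef_rot: [0.986, 0.165, -0.001, 0.0]
contact_force: [-0.2, 0.6, -0.7]
opening: 0.351
```

Call:
{"op": "step_arm", "data": {
  "motion": [
    [-0.3,0,0,-4,0,0,0],
    [-0.3,0,0,-4,0,0,0],
    [-0.3,-3,0,0,0,0,0],
    [-0.3,0,0,0,0,0,0],
    [-0.3,0,0,0,0,0,0]
  ]
}}

```text
time_s: 14.4
ee_pos: [0.4751, 0.2404, 0.2097]
eef_rot: [0.986, 0.165, 0.0, -0.0]
contact_force: [0.4, 0.4, -0.6]
opening: 0.346
```

```bash
python3 - <<'E'
from h import *
snap('scene','s11');snap('wrist','w11');snap('top','t11')
cv2.imwrite('pics/s11c.png',cv2.cvtColor(cv2.resize(load('s11')['color'][220:350,340:500],None,fx=4,fy=4,interpolation=cv2.INTER_CUBIC),cv2.COLOR_RGB2BGR))
s=readout.get_state(); print(s['ee_pos'],s['opening'],s['contact_force'],s['time_s'])
E
```

```text
[0.47518799 0.24039128 0.20901076] 0.3522275628429976 [ 0.31798717  0.32953851 -0.67369796] 14.55
```

View pics/s11c.png

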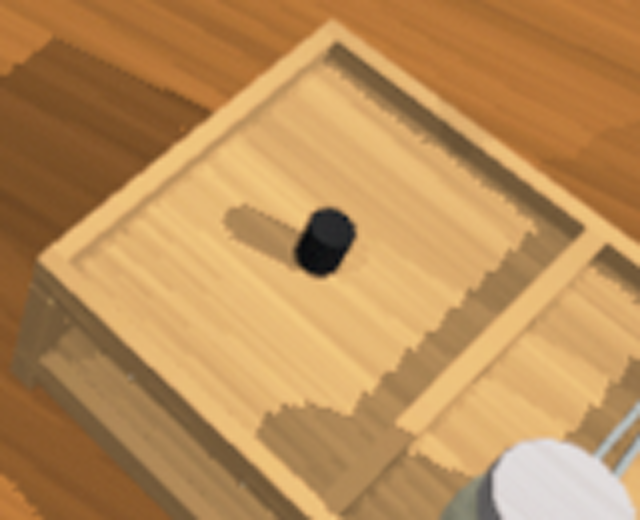

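View pics/w11.png

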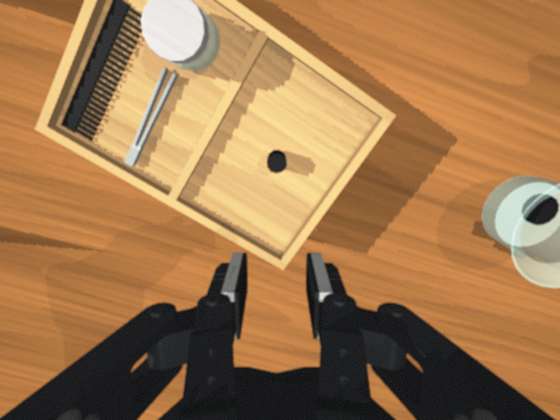

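View pics/t11.png

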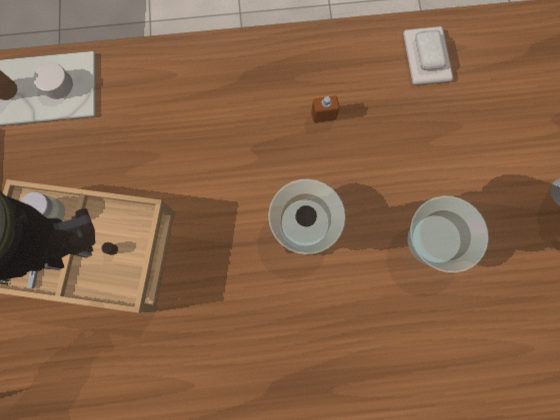

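The cap stands upright in the middle of the empty half: scene crop (325,243), wrist (277,161), top (110,249). Both jars are where they were, at top (306,216) and (448,234). The gripper is clear.

```bash
python3 -c "
from h import *
print(onz(load('w11'),277,161,.097),onz(load('t11'),110,249,.097)); print(robot.sign_off())"
```

```text
[0.50319308 0.24932244 0.097     ] [0.50042969 0.24782939 0.097     ]
the job is handed in; nothing more can be done
None
```

The cap is out of the jar farther from the tiers and standing upright on the floor of the empty half, and I have handed the job in. It was set down under light contact (peak about 16 N) at about 14 s; the hand-in call reported no verdict.

**Last checks:**
- **Cap position:** the wrist and top views put it at about (0.50, 0.25), which is roughly 3 to 5 mm from the half's middle at about (0.504, 0.252).
- **Jars:** both stand where they were in the top view. I checked this by eye only.
- **Gripper:** it is clear of everything, with no contact force.

**What failed or disagreed:**
- **First grasp missed:** the fingers shut on nothing because the tips were about 28 mm behind the reported tool point, not the stated 8 mm ahead of it. I measured them in two views, went lower in stages and gripped on the second try, without touching the jar walls. While gripping, the wrist showed a brief 7 N upward force.
- **Scene camera:** its single-plane positions differed from the top view by up to 8 mm at the jar rim and about 20 mm at the tier. I relied on the top and wrist views, which agree within a few millimetres for the cap and mostly within about 5 mm (one corner 12 mm) at the tier.

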